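# Spin a rebuilt brake hub and stop its mark under the dial gauge

## Task

The rebuilt trailer hub is set up for a run-out check. With a fingertip, flick its brake disc round so that it coasts freely, with nothing touching it, past one full turn from where it started; then brake it with a fingertip so that the red paint mark comes to rest under the plunger of the dial gauge, and take your hand away, leaving the disc standing still there. Do not touch the gauge or its stand, and leave the dish of nuts, the spanner, the oil can and the sanding block where they are.

Things in the scene. Friction and masses are not known exactly. Their poses are not given: they have to be found in the camera images.
- brake_disc (a joint): Turn of disc and hub on their upright axle (rad): 0 at the start of every run, wherever the mark then stands; counts on through whole turns, positive counter-clockwise from above. Either direction will do; no stops. The bearing runs very freely (3 rad/s coasts about 20 s); once still, the disc stays where it is left. Mass 1.4 to 2.3 kg, inertia about 0.006 to 0.009 kg m2.
- hub_axis (a point): Point on the disc's upright axis, level with the disc's flat top face, 60 mm above the bench. The disc is bare steel, 220 mm across, 14 mm thick; its flat face is a ring from 68 to 110 mm from the axis, which a fingertip can press or drag by friction: a press of about 5 N brakes it from a fast spin within 0.3 s, and the pressed finger then carries the disc round with it.
- hat_top (a point): Point on the axis level with the top of the hub's grey hat (radius 66 to 68 mm), 15 mm above the disc face. From the hat four 12 mm wheel studs, plated dull yellow, rise 29 mm, 50 mm from the axis, at 45, 135, 225 and 315 degrees from the paint mark; they can be pushed sideways. In the middle a steel dust cap, radius 22 mm (31 mm at its foot), 25 mm high.
- paint_mark (a point): Point on the red paint mark, on the disc's top face, 96 mm from the axis; it turns with the disc. The mark is a radial stripe 14 mm wide, across the face from 67 to 110 mm and on down the rim, with a second stretch in line with it on top of the grey hat; it is the only red on the disc.
- gauge_tip (a point): Foot of the dial gauge's plunger, which just meets the disc's top face 96 mm from the axis. The gauge is fixed and does not turn with the disc. The mark is under the plunger when paint_mark and gauge_tip coincide in plan.
- hub: The stub axle with the hub and disc it carries (origin under the axle on the axis, 12 mm above the bench, on top of the dark steel base plate, 335 x 150 mm). It cannot be lifted off.
- dial_gauge: Dial gauge with its magnetic stand, fixed on the base plate on the far side of the disc; not to be touched. Origin on the disc's axis at bench level; its x axis points from the axis to gauge and column. Plunger at x = 96 mm; 59 mm wide round dial at x = 86 to 106 mm, 105 to 165 mm above the bench (top 180 mm); column at x = 172 mm on a block 50 x 60 mm, 65 mm high.
- nut_dish: Round aluminium dish, 92 mm across and 18 mm high, with four wheel nuts; loose, leave alone. Origin under its centre.
- spanner: Steel spanner lying flat, 159 x 26 x 8 mm, long along its y axis; loose, leave alone. Origin under its middle.
- oil_can: Small dark green oil can, body 68 mm across, 173 mm high with its bent spout; loose, leave alone. Origin under its middle.
- sanding_block: Brown cork sanding block, 66 x 110 x 29 mm, long along its y axis; loose, leave alone. Origin under its middle.

How it is judged:
By the outcome, as a careful person would: the job done as asked, in the order asked, and still so for the second after the job is handed in, with the robot touching nothing.
It also fails if it takes over 54 s, if anything falls off the work surface, if the arm or the gripper's body presses on something with over 40 N, if the wrist force passes 120 N, or if a joint passes its speed limit or range.

## Robot

A 7-joint arm with a two-finger parallel gripper is mounted at the origin on a cart in front of the work surface, level with it; the furniture and walls round the work are solid. World frame = base frame: x ahead of the robot, y to its left, z up, the work surface at z = 0. Lengths are in mm, angles in rad, forces in N, time in s.
With the tool pointing down it reaches from about 425 to 1025 mm from the base axis. Payload 3.6 kg.
Tool frame: the origin (TCP) lies at the very end of the fingers, on their centre line; the grasp point (between the pads) lies 19 mm behind it; z points along the fingers, y is the direction in which the jaws open and shut (so a half turn about z gives the same grasp; the last joint's range is limited). The gripper opens to 85 mm and grips with 20 to 120 N. Pads are 22 mm wide; open, the fingers measure 114 mm over their backs; the gripper's body (76 mm by 85 mm) begins 54 mm behind the grasp point. The pads swing forward as they close: fully open they stand 13 mm farther back than shut.
Start: joints at [1.044, 0.591, 0.048, 1.609, -0.033, 0.943, -0.034], TCP at [304.077, -658.154, 231.302] pointing down, gripper open.
Joint ranges: [-2.69, 2.69], [-0.47, 2.24], [-1.27, 1.36], [0.19, 2.51], [-1.53, 4.68], [0.08, 2.07], [-3.09, 3.09]. Speed limits (rad/s): [2.57, 2.57, 3.14, 3.14, 3.14, 3.14, 3.14].

## Interface

Orientations are given as a unit quaternion [w, x, y, z].
In Python, from bench import status, vision, job gives the robot as it stands.
- The arm moves only by the tool play_rows, never from a script. Its argument "plan" is a list of rows, each an object with "dp": the shift along the tool's x, y, z in units of 150 mm (1.0 is 150 mm), a list of three; "spin": the turn about the tool's z in units of 120 degrees (1.0 is 120 degrees). A call has 1 to 5 rows; each row is the pose to reach, as a shift and turn from the pose commanded when the call began, along the tool's axes at that moment; what a row does not reach only later rows make up. A row lasts 1/8 s, in which the tool goes at most 62.5 mm and 10.7 degrees, less where a joint would pass 70% of its speed; a pose out of reach is approached as far as the arm can. A call with a number of a shift or a turn outside -1 to 1 is refused whole. A call with a gripper value outside its range is refused whole. "fingers" is the closure, from -1 (fully open) to 1 (shut), set as the call begins (left out, the last holds). The fingers move at their own pace and stop on an object; the grip force is fixed at half the most. Time passes only in rows, so rows that repeat a pose let the fingers close. It gives the time, the measured TCP pose, the force and the opening at its end, in the units of the state.
- status.sense(): the state, without advancing time (a new reading comes with each control period).
- vision.read_camera(name): name is "side" or "top" or "wrist"; returns a dict with "img" (480x640x3 uint8, blue, green, red), "mtx" (3x3 intrinsics, pixels), "rvec" (rotation vector, rad) and "tvec" (3), from world to camera coordinates, as OpenCV has them; the wrist camera has in their place "tool_from_camera" (4x4, takes a point from camera to tool coordinates, whose origin is the TCP and whose axes are the flange's). Camera axes: x right, y down, z forward; pixel columns grow to the right and rows downward; lengths in mm; the calibration is good to about 2 mm. A picture is of the moment at which its call begins: read the wrist's pose just before it. There is no depth.
- job.close_job(): hands the job in, once; it reports no verdict.
The state is a dict: "t": time; "q": joint angles; "joint_vel": joint speeds; "joint_torque": joint torques, N m; "ee_pos": TCP position; "ee_rot": TCP orientation; "ft_force": force on the tool from outside, world axes, zero at the start; "wrist_torque": the same for the moment, N m; "gripper_width": finger opening in mm.
Only numpy, scipy, OpenCV 4.12 (cv2) and the standard library are available. Lean on these libraries where they do the work, as an engineer would, in place of code of your own. Each camera call takes 0.05 s, during which the arm holds its last target.

## Working session

There is one attempt and no reset: what is moved stays moved. The work goes in short steps, Python scripts to look and compute and a tool call to move; the robot and the scene stay as the last step left them, time stands still between calls to the robot, and variables do not carry over. Pictures are saved under pics/ and viewed, and the job is handed in when it is done.

Besides the shell and the picture viewer there is one more tool, called after ">>>" as name(argument=value, ...) on one line, values as JSON. play_rows: Moves the arm, as the interface text tells. Shifts and turns lie within -1 to 1; 1 stands for 150 mm of shift or 120 degrees of turn. Its arguments: {"type":"object","properties":{"plan":{"type":"array","items":{"type":"object","properties":{"dp":{"type":"array","items":{"type":"number","minimum":-1,"maximum":1}},"spin":{"type":"number","minimum":-1,"maximum":1}}}},"fingers":{"type":"number"}},"required":["plan"]}

```bash
ls; mkdir -p pics; python3 - <<'E'
from bench import status, vision, job
import cv2
s=status.sense()
print(s)
for n in ["side","top","wrist"]:
    r=vision.read_camera(n); cv2.imwrite(f"pics/{n}0.png",r["img"])
    print(n,{k:v for k,v in r.items() if k!="img"})
E
```

```text
pics
{'t': 0.0, 'q': array([ 1.04451383,  0.59209892,  0.0482719 ,  1.60982614, -0.03329908,
        0.94270163, -0.0337376 ]), 'joint_vel': array([ 0.00039151, -0.0011553 , -0.00113468, -0.00184494, -0.00108272,
        0.0017213 ,  0.00073169]), 'joint_torque': array([ 1.65090737e-04, -5.48697424e+01,  1.54651690e+00, -1.98124892e+01,
        9.41921433e-03,  8.95285048e-03, -4.29548365e-06]), 'ee_pos': array([ 303.73897133, -657.39527051,  230.15335377]), 'ee_rot': array([-1.07578818e-03,  9.76670874e-01,  2.14738821e-01, -2.92970858e-04]), 'ft_force': array([ 0.37789215, -0.73859915,  0.30838026]), 'wrist_torque': array([-0.04028095,  0.01032271, -0.00586428]), 'gripper_width': 85.32656456085448}
side {'mtx': array([[568.9306945 ,   0.        , 315.61824492],
       [  0.        , 568.9306945 , 237.39363744],
       [  0.        ,   0.        ,   1.        ]]), 'rvec': array([ 0.59997802, -2.37271859,  1.48965385]), 'tvec': array([447.31680814, 224.770432  , 967.4776882 ])}
top {'mtx': array([[445.55673622,   0.        , 316.7265059 ],
       [  0.        , 445.55673622, 241.4952118 ],
       [  0.        ,   0.        ,   1.        ]]), 'rvec': array([ 2.13164322, -2.11673502,  0.17513547]), 'tvec': array([-81.21763565, 551.80973386, 937.73646245])}
wrist {'mtx': array([[333.49688297,   0.        , 317.82399685],
       [  0.        , 333.49688297, 242.77160747],
       [  0.        ,   0.        ,   1.        ]]), 'tool_from_camera': array([[-2.49480821e-04, -9.65107841e-01, -2.61852618e-01,
         6.64977005e+01],
       [ 9.99999932e-01, -3.12146478e-04,  1.97722709e-04,
         7.10553821e-01],
       [-2.72560109e-04, -2.61852551e-01,  9.65107853e-01,
        -1.42725051e+02],
       [ 0.00000000e+00,  0.00000000e+00,  0.00000000e+00,
         1.00000000e+00]])}
```

View pics/top0.png

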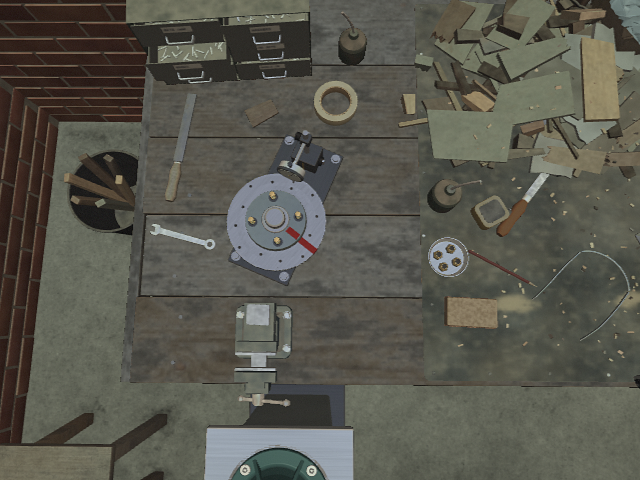

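View pics/side0.png

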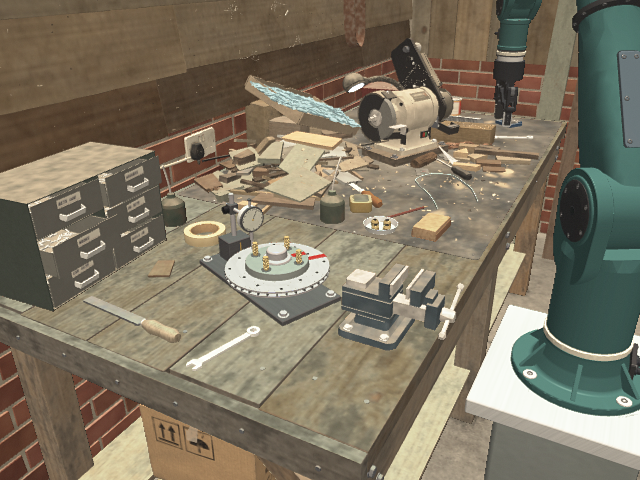

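View pics/wrist0.png

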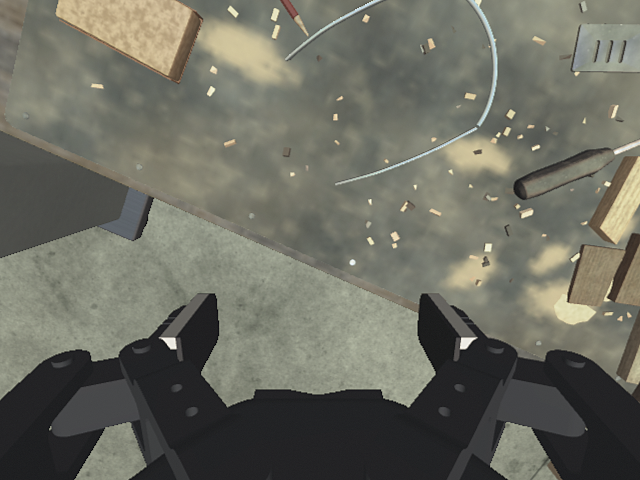

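The top view shows the disc centred near (275,218), the red mark at (303,241) and the gauge at (291,172), on the far side. The vise sits on the robot's side of the disc. Next I'll measure these.

```bash
cat > h.py <<'E'
import numpy as np, cv2
def cam(r):
    R,_=cv2.Rodrigues(r["rvec"]); return R,np.asarray(r["tvec"]).reshape(3),r["mtx"]
def onplane(r,uv,z):
    R,t,K=cam(r); uv=np.atleast_2d(np.asarray(uv,float))
    d=np.c_[uv,np.ones(len(uv))]@np.linalg.inv(K).T@R; c=-R.T@t
    return c+d*((z-c[2])/d[:,2])[:,None]
def proj(r,P):
    return cv2.projectPoints(np.atleast_2d(np.asarray(P,float)),r["rvec"],r["tvec"],r["mtx"],None)[0][:,0]
def redmask(img):
    h=cv2.cvtColor(img,cv2.COLOR_BGR2HSV); H,S,V=cv2.split(h)
    return (((H<6)|(H>174))&(S>170)&(V>90)).astype(np.uint8)
def yelmask(img):
    h=cv2.cvtColor(img,cv2.COLOR_BGR2HSV); H,S,V=cv2.split(h)
    return ((H>14)&(H<32)&(S>110)&(V>110)).astype(np.uint8)
E
python3 - <<'E'
from h import *
from bench import vision
for n in ["top","side"]:
    r=vision.read_camera(n); img=r["img"]
    R,t,K=cam(r); print(n,"campos",-R.T@t)
    for nm,m in (("red",redmask(img)),("yel",yelmask(img))):
        k,l,s,c=cv2.connectedComponentsWithStats(m)
        for i in range(1,k):
            if s[i,4]>12: print(nm,s[i],c[i],"z60",onplane(r,c[i],60)[0].round(1),"z104",onplane(r,c[i],100)[0].round(1))
    if n=="top":
        c=cv2.resize(img[110:300,200:360],None,fx=3.1,fy=3.1,interpolation=cv2.INTER_CUBIC)
    else:
        c=cv2.resize(img[180:330,190:350],None,fx=3.9,fy=3.9,interpolation=cv2.INTER_CUBIC)
    cv2.imwrite(f"pics/{n}1.png",c)
E
```

```text
top campos [ 379.85260304  -89.18062807 1018.92039692]
red [287 228  12  11  64] [292.546875 232.59375 ] z60 [569.8 -24.2  60. ] z104 [561.9 -27.  100. ]
red [299 238  18  15  94] [307.44680851 245.15957447] z60 [542.  -57.3  60. ] z104 [535.3 -58.6 100. ]
side campos [ 11.03445604 891.49226918 625.89689717]
red [309 254  16   5  34] [316.32352941 256.14705882] z60 [541.  -59.8  60. ] z104 [503.5   7.4 100. ]
yel [350 202  22  11 200] [360.76  207.015] z60 [ 571.5 -354.3   60. ] z104 [ 531.9 -266.3  100. ]
yel [372 220   7   4  18] [374.83333333 221.44444444] z60 [ 502.6 -286.5   60. ] z104 [ 467.8 -203.2  100. ]
yel [384 221   7   8  34] [386.88235294 224.58823529] z60 [ 469.4 -282.6   60. ] z104 [ 437.  -199.6  100. ]
yel [190 224  29  10 174] [204.14367816 227.94252874] z60 [850.7 -64.2  60. ] z104 [791.4   3.3 100. ]
yel [284 237   5  12  27] [286.51851852 240.92592593] z60 [637.4 -94.4  60. ] z104 [593.1 -24.7 100. ]
yel [253 243   5  13  45] [255.13333333 249.13333333] z60 [677.5 -26.8  60. ] z104 [630.4  38.1 100. ]
yel [296 250   5  12  32] [297.96875 255.75   ] z60 [577.1 -4
[... 730 characters left out ...]
9 169] [205.83431953 444.47928994] z60 [411.8 476.9  60. ] z104 [383.5 506.2 100. ]
yel [ 151  436  106   44 2126] [210.81138288 464.6406397 ] z60 [385.  500.5  60. ] z104 [358.6 528.1 100. ]
yel [186 440  11  11  32] [189.9375  445.28125] z60 [429.4 487.9  60. ] z104 [399.8 516.4 100. ]
yel [184 454   7   4  13] [186.92307692 455.46153846] z60 [421.5 503.1  60. ] z104 [392.5 530.6 100. ]
yel [256 459  10  11  33] [260.18181818 464.3030303 ] z60 [330.4 470.6  60. ] z104 [307.8 500.4 100. ]
yel [260 473   4   7  14] [261.21428571 475.14285714] z60 [319.8 484.1  60. ] z104 [298.  512.9 100. ]
yel [266 472   5   6  13] [267.76923077 473.92307692] z60 [313.7 478.7  60. ] z104 [292.3 507.9 100. ]
```

View pics/top1.png

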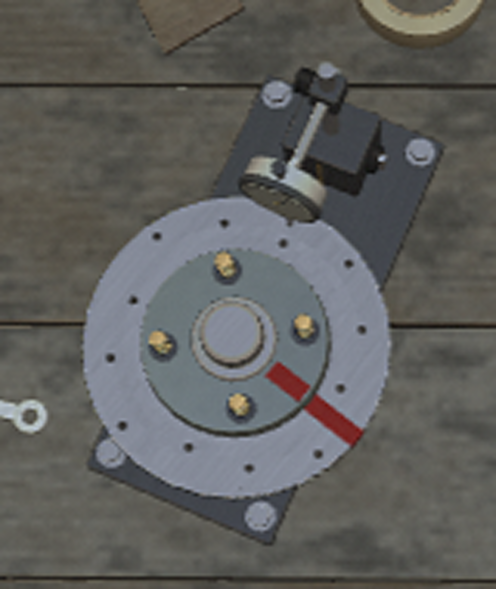

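View pics/side1.png

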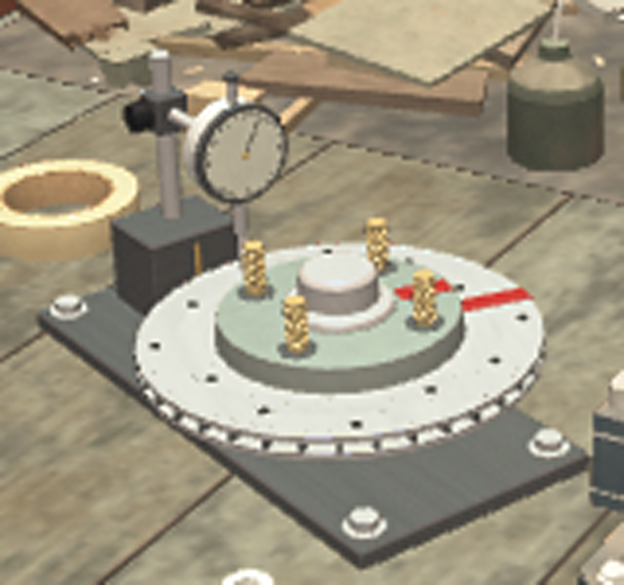

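```bash
python3 - <<'E'
from h import *
from bench import vision
r=vision.read_camera("top"); rs=vision.read_camera("side"); 
T=lambda p:np.array(p)/3.1+[200,110]-0.33
S=lambda p:np.array(p)/3.9+[190,180]-0.37
studs=T([(225,263),(304,325),(239,403),(160,341)])
P=onplane(r,studs,102); c1=P.mean(0); print("studs",P.round(1),c1, np.linalg.norm(P-c1,axis=1))
scr=T([(278,95),(420,152),(260,516),(110,453)])
Q=onplane(r,scr,18); print("screws",Q.round(1)); d=(Q[0]+Q[1]-Q[2]-Q[3])/2; print("plate dir",np.degrees(np.arctan2(d[1],d[0])),np.linalg.norm(d),Q.mean(0))
d2=(Q[0]-Q[1]);d3=Q[3]-Q[2];print(np.degrees(np.arctan2(d2[1],d2[0]))-90,np.degrees(np.arctan2(d3[1],d3[0]))-90)
# disc outline: canny-free: pick light-blue gray region
g=r["img"]; hsv=cv2.cvtColor(g,cv2.COLOR_BGR2HSV)
m=((g[...,0].astype(int)-g[...,2]>8)&(hsv[...,2]>110)).astype(np.uint8)
m[:, :215]=0;m[:,340:]=0;m[:165]=0;m[280:]=0
m=cv2.morphologyEx(m,cv2.MORPH_OPEN,np.ones((3,3)))
cs,_=cv2.findContours(m,cv2.RETR_EXTERNAL,cv2.CHAIN_APPROX_NONE); cc=max(cs,key=cv2.contourArea)[:,0].astype(float)
W=onplane(r,cc,60)[:,:2]
from scipy.optimize import least_squares
f=least_squares(lambda p:np.hypot(W[:,0]-p[0],W[:,1]-p[1])-p[2],[600,-40,110],loss="soft_l1",f_scale=1.5); print("disc",f.x,len(W))
C=f.x[:2]
red=onplane(r,[(307.4,245.2)],60)[0,:2]-C; print("mark ang",np.degrees(np.arctan2(red[1],red[0])),np.hypot(*red))
# gauge: side foot at crop (241,240); column top
dial_s=S((246,155)); dt=T((285,190))
print("foot side z60",onplane(rs,S((241,243)),60))
R,t,K=cam(rs);R2,t2,K2=cam(r)
def tri(a,b):
    X=cv2.triangulatePoints(K@np.c_[R,t],K2@np.c_[R2,t2],np.array(a,float).reshape(2,1),np.array(b,float).reshape(2,1));X=(X[:3]/X[3])[:,0];return X
for nm,a,b in (("coltop",S((159,56)),T((327,70))),("stud?",S((295,303)),T((160,341))),("dial",dial_s,dt)):
    X=tri(a,b); v=X[:2]-C; print(nm,X.round(1),np.degrees(np.arctan2(v[1],v[0])),np.hypot(*v))
v=onplane(rs,S((241,243)),60)[0,:2]-C;print("foot",np.degrees(np.arctan2(v[1],v[0])),np.hypot(*v))
E
```

```text
studs [[644.   17.7 102. ]
 [600.5 -37.4 102. ]
 [546.2   5.7 102. ]
 [588.8  60.6 102. ]] [594.87499584  11.64859368 102.        ] [49.50217429 49.35626985 49.05048167 49.33218223]
screws [[ 801.9   -9.9   18. ]
 [ 756.3 -118.9   18. ]
 [ 478.1   -2.9   18. ]
 [ 523.6  108.2   18. ]]
plate dir -22.81286144495553 301.89131302105227 [639.96739009  -5.84203784  18.        ]
-22.67327083735813 -22.285885030879314
disc [612.05534251  31.17683336  88.56732576] 603
mark ang -128.4326289193851 112.8054149272267
foot side z60 [[705.65850118 -53.10564777  60.        ]]
coltop [755.5 -53.9 167.7] -30.660321019786338 166.75298949476948
stud? [589.7  61.1 101.3] 126.78733224862624 37.34803248958483
dial [682.1 -26.9 131.9] -39.668193061238036 91.0522135181001
foot -42.00061473564306 125.95669072606267
```

```bash
python3 - <<'E'
from h import *
from bench import vision
r=vision.read_camera("top"); rs=vision.read_camera("side")
a=cv2.resize(r["img"][290:420,220:310],None,fx=4,fy=4,interpolation=cv2.INTER_CUBIC);b=cv2.resize(rs["img"][250:360,330:480],None,fx=3,fy=3,interpolation=cv2.INTER_CUBIC)
o=np.zeros((530,800,3),np.uint8);o[:520,:360]=a;o[:330,350:800]=b[:, :];cv2.imwrite("pics/vise.png",o)
E
```

```text
(no output)
```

View pics/vise.png

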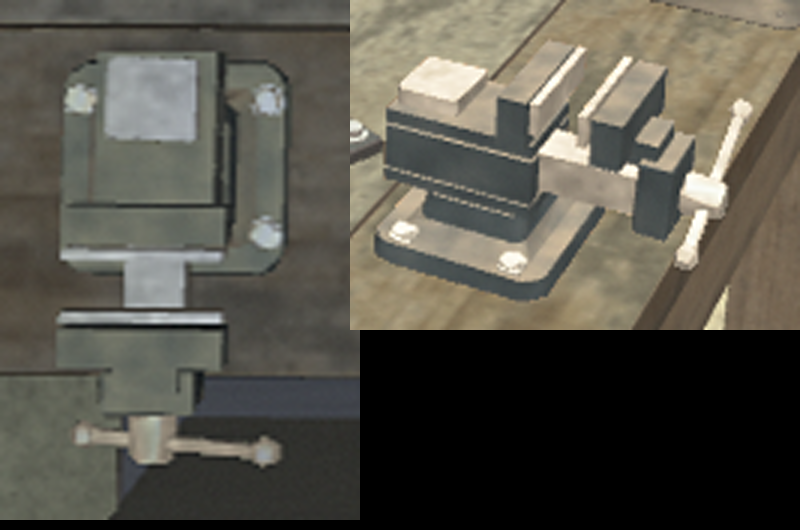

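```bash
python3 - <<'E'
from h import *
from bench import vision
r=vision.read_camera("top"); rs=vision.read_camera("side")
R,t,K=cam(rs);R2,t2,K2=cam(r)
def tri(a,b):
    X=cv2.triangulatePoints(K@np.c_[R,t],K2@np.c_[R2,t2],np.array(a,float).reshape(2,1),np.array(b,float).reshape(2,1));return (X[:3]/X[3])[:,0].round(1)
T=lambda p:np.array(p)/4+[220,290];S=lambda p:(np.array(p)-[350,0])/3+[330,250]
print(tri(S((398,73)),T((105,56))),tri(S((575,42)),T((222,250))), tri(S((545,42)),T((222,206))))
print(onplane(r,T((150,52)),60))
E
```

```text
[411.   63.1 110.1] [318.9   0.9 124.8] [338.8   1.5 120.2]
[[416.03261476  48.00632428  60.        ]]
```

>>> play_rows(plan=[{"dp": [0.88,-1,0],"spin": 0.207},{"dp": [0.88,-1,0],"spin": 0.207},{"dp": [0.88,-1,0],"spin": 0.207},{"dp": [0.88,-1,0],"spin": 0.207}], fingers=1)

```text
t: 1.05
ee_pos: [363.4, -461.2, 231.2]
ee_rot: [-0.002, 1.0, 0.003, 0.0]
ft_force: [0.3, 0.3, 0.3]
gripper_width: 12.2
```

>>> play_rows(plan=[{"dp": [0.4,-1,0],"spin": 0},{"dp": [0.4,-1,0],"spin": 0},{"dp": [0.4,-1,0],"spin": 0}])

```text
t: 1.42
ee_pos: [422.5, -314.5, 231.6]
ee_rot: [-0.0, 1.0, 0.001, 0.001]
ft_force: [0.1, -0.1, -0.4]
gripper_width: -0.1
```

>>> play_rows(plan=[{"dp": [0.4,-1,0],"spin": 0},{"dp": [0.4,-1,0],"spin": 0},{"dp": [0.4,-1,0],"spin": 0}])

```text
t: 1.8
ee_pos: [483.0, -164.3, 231.7]
ee_rot: [-0.0, 1.0, 0.001, 0.001]
ft_force: [0.2, -0.4, 0.3]
gripper_width: 0.1
```

>>> play_rows(plan=[{"dp": [0.15,-1,0.2],"spin": 0},{"dp": [0.15,-1,0.2],"spin": 0},{"dp": [0.15,-1,0.2],"spin": 0}])

```text
t: 2.17
ee_pos: [504.9, -13.5, 201.1]
ee_rot: [-0.0, 1.0, 0.002, 0.0]
ft_force: [0.8, -0.6, -0.2]
gripper_width: 0.2
```

>>> play_rows(plan=[{"dp": [0,-0.34,0.4]},{"dp": [0,-0.34,0.8]},{"dp": [0,-0.34,0.8]},{"dp": [0,-0.34,0.8]}])

```text
validation failed for argument at $.pl...
```

```bash
python3 - <<'E'
from h import *
from bench import vision,status
s=status.sense();print(s["ee_pos"],s["ee_rot"],s["ft_force"])
for n in ["wrist","top"]:
    r=vision.read_camera(n); cv2.imwrite(f"pics/{n}2.png",r["img"])
E
```

```text
[504.85796271 -13.4947637  201.08505632] [-4.64281557e-04  9.99998215e-01  1.77724123e-03  4.41653339e-04] [ 0.76883028 -0.63525037 -0.22015245]
```

View pics/wrist2.png

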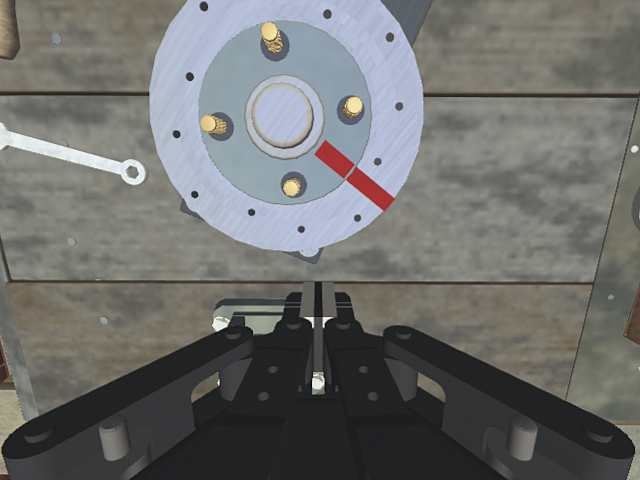

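View pics/top2.png

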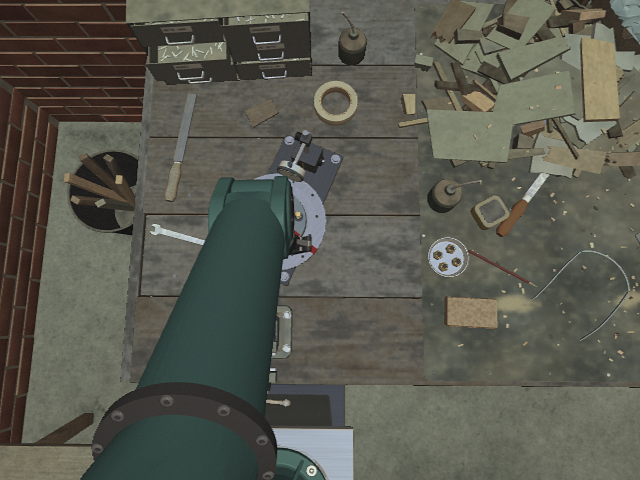

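>>> play_rows(plan=[{"dp": [0,-0.34,0.4],"spin": 0},{"dp": [0,-0.34,0.8],"spin": 0},{"dp": [0,-0.34,0.8],"spin": 0},{"dp": [0,-0.34,0.8],"spin": 0}])

```text
t: 2.78
ee_pos: [504.3, 32.3, 81.7]
ee_rot: [0.001, 1.0, -0.002, -0.0]
ft_force: [-0.5, -0.4, -1.2]
gripper_width: -0.3
```

```bash
python3 - <<'E'
from h import *
from bench import vision,status
s=status.sense();print(s["ee_pos"],s["ee_rot"],s["ft_force"])
for n in ["wrist","side"]:
    r=vision.read_camera(n); cv2.imwrite(f"pics/{n}3.png",r["img"])
E
```

```text
[504.32533767  32.32765073  81.6547787 ] [ 5.85329249e-04  9.99998535e-01 -1.60641780e-03 -7.68945908e-05] [-0.48479285 -0.37705337 -1.20222668]
```

View pics/wrist3.png

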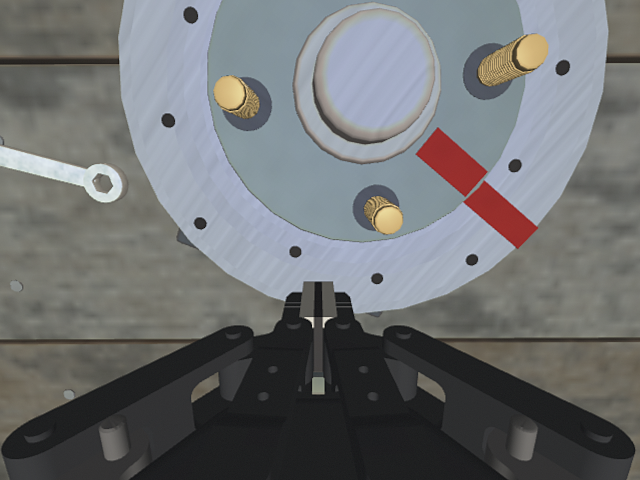

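View pics/side3.png

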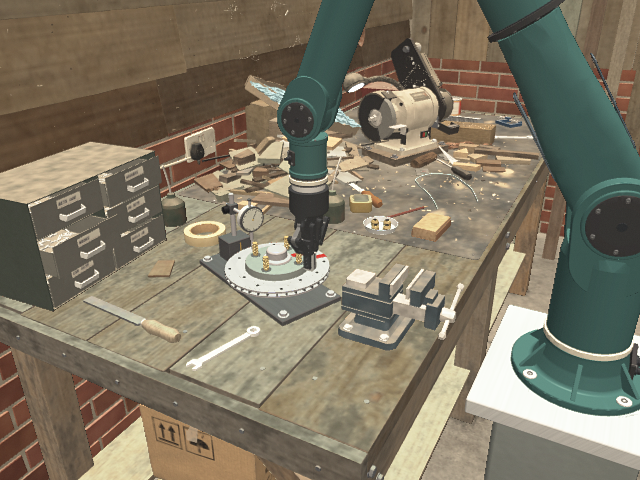

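>>> play_rows(plan=[{"dp": [0,0,0.08],"spin": 0},{"dp": [0,0,0.11],"spin": 0},{"dp": [0,0,0.12],"spin": 0},{"dp": [0,0,0.12],"spin": 0}])

```text
t: 3.38
ee_pos: [503.8, 34.3, 63.3]
ee_rot: [-0.0, 1.0, -0.0, -0.0]
ft_force: [0.7, 1.6, -0.3]
gripper_width: -0.2
```

>>> play_rows(plan=[{"dp": [0,0,0.01],"spin": 0},{"dp": [0,0,0.01],"spin": 0}])

```text
t: 3.62
ee_pos: [503.8, 34.3, 61.8]
ee_rot: [0.0, 1.0, -0.0, -0.0]
ft_force: [0.2, 0.7, 0.3]
gripper_width: -0.2
```

>>> play_rows(plan=[{"dp": [0,0,0.006],"spin": 0},{"dp": [0,0,0.006],"spin": 0}])

```text
t: 3.88
ee_pos: [503.8, 34.3, 60.8]
ee_rot: [0.0, 1.0, -0.0, -0.0]
ft_force: [-0.2, -0.3, -0.2]
gripper_width: 0.2
```

>>> play_rows(plan=[{"dp": [0,0,0.006],"spin": 0},{"dp": [0,0,0.006],"spin": 0}])

```text
t: 4.12
ee_pos: [503.9, 34.3, 60.1]
ee_rot: [-0.0, 1.0, -0.0, 0.0]
ft_force: [-0.6, -0.6, 0.7]
gripper_width: 0.1
```

>>> play_rows(plan=[{"dp": [0,0,0.005],"spin": 0},{"dp": [0,0,0.005],"spin": 0}])

```text
t: 4.38
ee_pos: [504.0, 34.4, 60.1]
ee_rot: [-0.0, 1.0, -0.0, 0.0]
ft_force: [-2.1, -0.3, 10.0]
gripper_width: 0.1
```

>>> play_rows(plan=[{"dp": [0,0.067,0.0],"spin": 0},{"dp": [0,0.26,0.0],"spin": 0},{"dp": [0,0.46,-0.2],"spin": 0},{"dp": [0,0.5,-0.5],"spin": 0},{"dp": [0,0.5,-0.5],"spin": 0}])

```text
t: 5.0
ee_pos: [506.1, -41.9, 137.0]
ee_rot: [0.0, 1.0, -0.001, 0.003]
ft_force: [1.1, 0.9, 0.5]
gripper_width: -0.3
```

```bash
cat > ang.py <<'E'
from h import *
from scipy.spatial.transform import Rotation as Ro
from bench import vision,status
C=np.array([594.9,11.6])
def wang(save=None):
    s=status.sense(); r=vision.read_camera("wrist"); img=r["img"]
    if save: cv2.imwrite(save,img)
    q=s["ee_rot"]; R=Ro.from_quat([q[1],q[2],q[3],q[0]]).as_matrix(); A=r["tool_from_camera"]
    Rc=R@A[:3,:3]; c=R@A[:3,3]+s["ee_pos"]
    def pl(uv,z):
        d=Rc@np.linalg.inv(r["mtx"])@np.array([uv[0],uv[1],1.]); return (c+d*((z-c[2])/d[2]))[:2]
    m=redmask(img); ks,l,st,ce=cv2.connectedComponentsWithStats(m); out=[]
    for i in range(1,ks):
        if st[i,4]>150:
            p60=pl(ce[i],60)-C; p75=pl(ce[i],75)-C
            out.append((int(st[i,4]),"z60",np.hypot(*p60).round(1),np.degrees(np.arctan2(p60[1],p60[0])).round(2),"z75",np.hypot(*p75).round(1),np.degrees(np.arctan2(p75[1],p75[0])).round(2)))
    return s["t"],s["ee_pos"].round(1),out
E
python3 - <<'E'
from ang import *
print(wang("pics/w4.png")); print(wang()); print(wang())
r=vision.read_camera("side");m=redmask(r["img"]);ks,l,st,ce=cv2.connectedComponentsWithStats(m);print(st[1:],ce[1:])
E
```

```text
(5.0, array([506.1, -41.9, 137. ]), [(886, 'z60', np.float64(80.1), np.float64(-45.76), 'z75', np.float64(76.3), np.float64(-48.54)), (1454, 'z60', np.float64(52.3), np.float64(-40.14), 'z75', np.float64(50.0), np.float64(-44.54))])
(5.05, array([504.8, -41.1, 135.4]), [(1524, 'z60', np.float64(53.1), np.float64(-32.45), 'z75', np.float64(50.2), np.float64(-36.99)), (262, 'z60', np.float64(74.3), np.float64(-39.21), 'z75', np.float64(70.4), np.float64(-42.37))])
(5.1, array([503.8, -40.6, 134.4]), [(1389, 'z60', np.float64(51.9), np.float64(-24.99), 'z75', np.float64(48.5), np.float64(-29.75))])
[[460 102   1   4   4]
 [424 133   1   1   1]
 [424 135   1   1   1]
 [248 247   2   2   3]
 [258 248   8   5  25]] [[460.         103.5       ]
 [424.         133.        ]
 [424.         135.        ]
 [248.66666667 247.66666667]
 [262.4        249.6       ]]
```

View pics/w4.png

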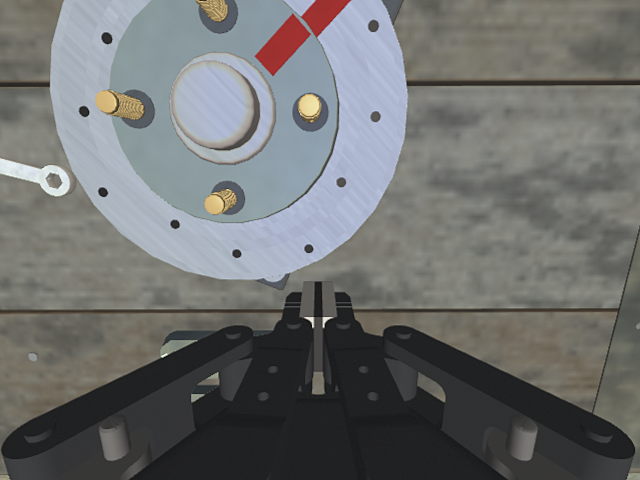

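>>> play_rows(plan=[{"dp": [0,-0.35,0.2],"spin": 0},{"dp": [0,-0.35,0.4],"spin": 0},{"dp": [0,-0.35,0.43],"spin": 0},{"dp": [0,-0.35,0.43],"spin": 0},{"dp": [0,-0.35,0.43],"spin": 0}])

```text
t: 5.82
ee_pos: [504.4, 11.0, 70.4]
ee_rot: [0.0, 1.0, -0.001, 0.001]
ft_force: [-0.8, -0.5, 0.3]
gripper_width: -0.3
```

```bash
python3 - <<'E'
from ang import *
print(wang("pics/w5.png"))
E
```

```text
(5.825, array([504.4,  11. ,  70.4]), [(3341, 'z60', np.float64(92.0), np.float64(78.48), 'z75', np.float64(82.5), np.float64(80.06)), (3234, 'z60', np.float64(55.2), np.float64(74.86), 'z75', np.float64(49.1), np.float64(77.47))])
```

>>> play_rows(plan=[{"dp": [0,0,0.03],"spin": 0},{"dp": [0,0,0.043],"spin": 0},{"dp": [0,0,0.043],"spin": 0},{"dp": [0,0,0.043],"spin": 0},{"dp": [0,0,0.043],"spin": 0}])

```text
t: 6.5
ee_pos: [503.9, 11.8, 63.3]
ee_rot: [-0.0, 1.0, -0.0, 0.0]
ft_force: [0.4, -0.0, 1.1]
gripper_width: 0.2
```

```bash
python3 - <<'E'
from ang import *
print(wang("pics/w6.png")); print(status.sense()["t"],status.sense()["ft_force"])
E
```

```text
(6.5, array([503.9,  11.8,  63.3]), [(2508, 'z60', np.float64(48.9), np.float64(175.93), 'z75', np.float64(46.4), np.float64(176.19)), (942, 'z60', np.float64(76.6), np.float64(175.88), 'z75', np.float64(71.2), np.float64(176.06))])
6.55 [0.59460964 0.19884518 0.02199903]
```

>>> play_rows(plan=[{"dp": [0,0,0],"spin": 0},{"dp": [0,0,0],"spin": 0},{"dp": [0,0,0],"spin": 0},{"dp": [0,0,0],"spin": 0},{"dp": [0,0,0],"spin": 0}])

```text
t: 7.18
ee_pos: [503.8, 11.8, 63.3]
ee_rot: [0.0, 1.0, -0.0, -0.0]
ft_force: [-0.2, -1.2, -0.4]
gripper_width: -0.3
```

>>> play_rows(plan=[{"dp": [0,0,0],"spin": 0},{"dp": [0,0,0],"spin": 0},{"dp": [0,0,0.027],"spin": 0},{"dp": [0,0,0.027],"spin": 0},{"dp": [0,0,0.027],"spin": 0}])

```text
t: 7.8
ee_pos: [504.1, 11.7, 60.0]
ee_rot: [0.0, 1.0, -0.001, 0.0]
ft_force: [-2.3, -0.1, 10.3]
gripper_width: -0.2
```

```bash
cat > studs.py <<'E'
from ang import *
# stud-base / drill-hole free: use stud tops (yellow) and red if seen
def studang(save=None):
    s=status.sense(); r=vision.read_camera("wrist"); img=r["img"]
    if save: cv2.imwrite(save,img)
    q=s["ee_rot"]; R=Ro.from_quat([q[1],q[2],q[3],q[0]]).as_matrix(); A=r["tool_from_camera"]
    Rc=R@A[:3,:3]; c=R@A[:3,3]+s["ee_pos"]
    Ki=np.linalg.inv(r["mtx"])
    def pl(uv,z):
        d=Rc@Ki@np.array([uv[0],uv[1],1.]); return (c+d*((z-c[2])/d[2]))[:2]
    print(s["t"],s["ee_pos"].round(2),s["ft_force"].round(1))
    for nm,m,zs in (("red",redmask(img),(60,75)),("yel",cv2.morphologyEx(yelmask(img),cv2.MORPH_OPEN,np.ones((7,7))),(90,104))):
        ks,l,st,ce=cv2.connectedComponentsWithStats(m)
        for i in range(1,ks):
            if st[i,4]>60:
                print(nm,st[i],[(z,np.hypot(*(pl(ce[i],z)-C)).round(1),np.degrees(np.arctan2(*(pl(ce[i],z)-C)[::-1])).round(1)) for z in zs])
E
python3 - <<'E'
from studs import *
studang("pics/w7.png"); r=vision.read_camera("side"); cv2.imwrite("pics/s7.png",cv2.resize(r["img"][180:330,190:350],None,fx=3.9,fy=3.9,interpolation=cv2.INTER_CUBIC))
studang()
E
```

```text
7.8 [504.1   11.69  60.05] [-2.3 -0.1 10.3]
red [391   0  27  16 218] [(60, np.float64(43.5), np.float64(-48.3)), (75, np.float64(37.3), np.float64(-51.3))]
7.9 [504.13  11.69  60.07] [-1.8 -0.3 10.7]
red [391   0  27  16 218] [(60, np.float64(43.5), np.float64(-48.3)), (75, np.float64(37.3), np.float64(-51.3))]
```

View pics/w7.png

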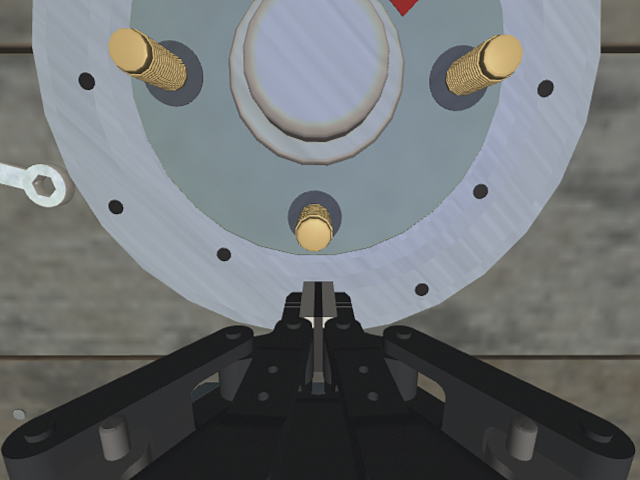

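View pics/s7.png

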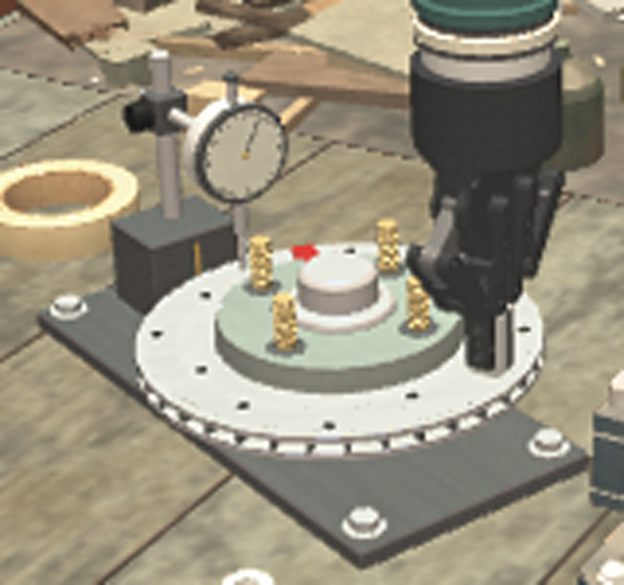

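>>> play_rows(plan=[{"dp": [0.001,0.03,0],"spin": -0.016},{"dp": [0.01,0.105,0],"spin": -0.083},{"dp": [0.025,0.17,0],"spin": -0.137},{"dp": [0.0415,0.219,0],"spin": -0.178},{"dp": [0.044,0.227,0],"spin": -0.183}])

```text
t: 8.57
ee_pos: [511.3, -23.3, 60.0]
ee_rot: [0.0, 0.982, 0.19, 0.001]
ft_force: [-0.5, 0.7, 9.2]
gripper_width: -0.1
```

>>> play_rows(plan=[{"dp": [0,0,0],"spin": 0},{"dp": [0,0,0],"spin": 0}])

```text
t: 8.82
ee_pos: [511.1, -22.8, 60.1]
ee_rot: [0.0, 0.982, 0.19, 0.001]
ft_force: [-0.4, -0.6, 9.1]
gripper_width: -0.3
```

```bash
python3 - <<'E'
from studs import *
studang("pics/w8.png"); r=vision.read_camera("side"); cv2.imwrite("pics/s8.png",cv2.resize(r["img"][210:270,220:330],None,fx=7,fy=7,interpolation=cv2.INTER_CUBIC))
r=vision.read_camera("top"); cv2.imwrite("pics/t8.png",cv2.resize(r["img"][150:290,220:350],None,fx=4.2,fy=4.2,interpolation=cv2.INTER_CUBIC))
E
```

```text
8.825 [511.1  -22.75  60.06] [-0.4 -0.6  9.1]
red [390   0  27  16 217] [(60, np.float64(43.8), np.float64(-26.8)), (75, np.float64(37.7), np.float64(-29.8))]
```

View pics/w8.png

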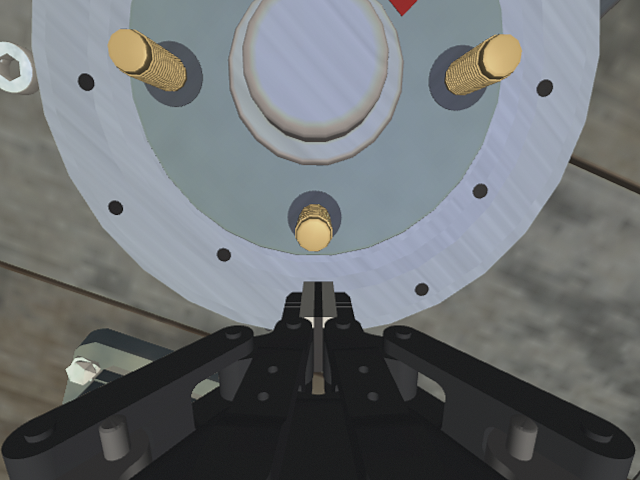

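View pics/s8.png

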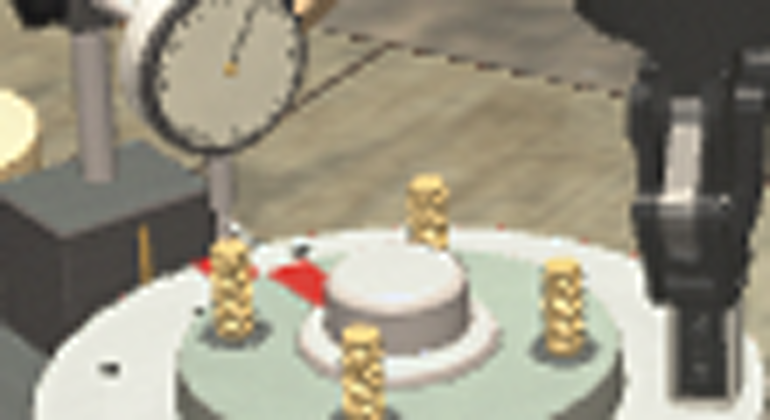

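View pics/t8.png

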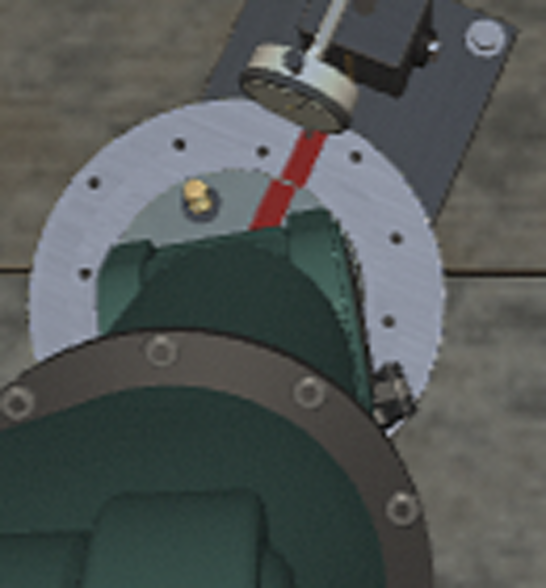

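>>> play_rows(plan=[{"dp": [0,0,-0.05],"spin": 0},{"dp": [0,0,-0.4],"spin": 0},{"dp": [0,0,-0.8],"spin": 0},{"dp": [0,0,-1],"spin": 0}])

```text
t: 9.48
ee_pos: [511.5, -22.2, 212.3]
ee_rot: [0.0, 0.982, 0.19, 0.002]
ft_force: [-0.0, -0.3, 0.0]
gripper_width: -0.1
```

>>> play_rows(plan=[{"dp": [-0.2,0.4,-0.4],"spin": 0.18},{"dp": [-0.2,0.8,-0.4],"spin": 0.18},{"dp": [-0.2,0.8,-0.4],"spin": 0.18},{"dp": [-0.2,0.8,-0.4],"spin": 0.18}])

```text
t: 9.98
ee_pos: [527.2, -145.9, 269.1]
ee_rot: [0.0, 1.0, 0.002, -0.0]
ft_force: [0.3, 0.6, 0.1]
gripper_width: -0.5
```

```bash
python3 - <<'E'
from studs import *
studang("pics/w9.png"); r=vision.read_camera("side"); cv2.imwrite("pics/s9.png",cv2.resize(r["img"][210:270,220:330],None,fx=7,fy=7,interpolation=cv2.INTER_CUBIC))
r=vision.read_camera("top"); cv2.imwrite("pics/t9.png",cv2.resize(r["img"][150:290,220:350],None,fx=4.2,fy=4.2,interpolation=cv2.INTER_CUBIC))
m=redmask(r["img"]);ks,l,st,ce=cv2.connectedComponentsWithStats(m)
for i in range(1,ks):
    if st[i,4]>12: print(st[i],[(z,(lambda v:(np.hypot(*v).round(1),np.degrees(np.arctan2(v[1],v[0])).round(2)))(onplane(r,ce[i],z)[0,:2]-C)) for z in (60,75)])
E
```

```text
9.975 [ 527.19 -145.87  269.14] [0.3 0.6 0.1]
red [178  38  28  48 576] [(60, np.float64(88.9), np.float64(-24.3)), (75, np.float64(88.1), np.float64(-28.3))]
red [160  82  23  36 461] [(60, np.float64(50.1), np.float64(-16.1)), (75, np.float64(50.2), np.float64(-23.5))]
[288 182  10  12  58] [(60, (np.float64(84.6), np.float64(-23.41))), (75, (np.float64(80.8), np.float64(-25.38)))]
[281 194   9  12  58] [(60, (np.float64(53.1), np.float64(-19.26))), (75, (np.float64(49.6), np.float64(-22.26)))]
```

View pics/w9.png

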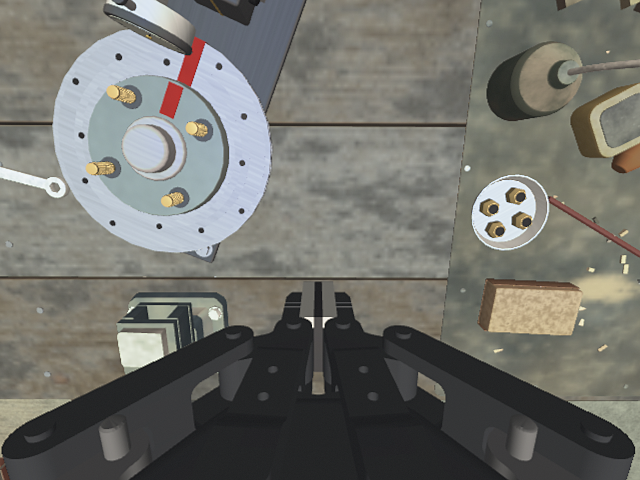

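View pics/s9.png

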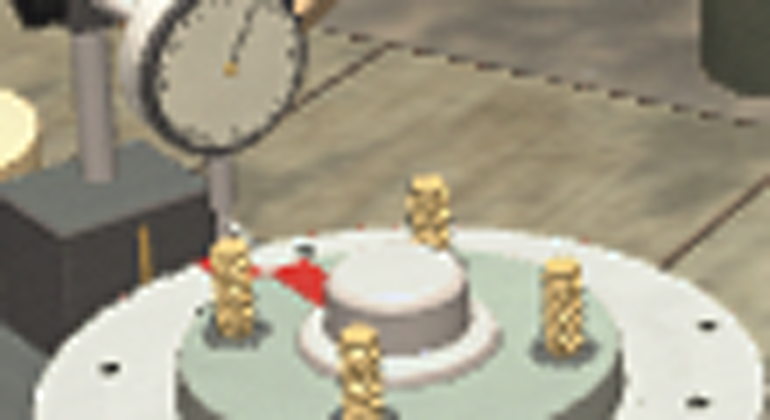

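View pics/t9.png

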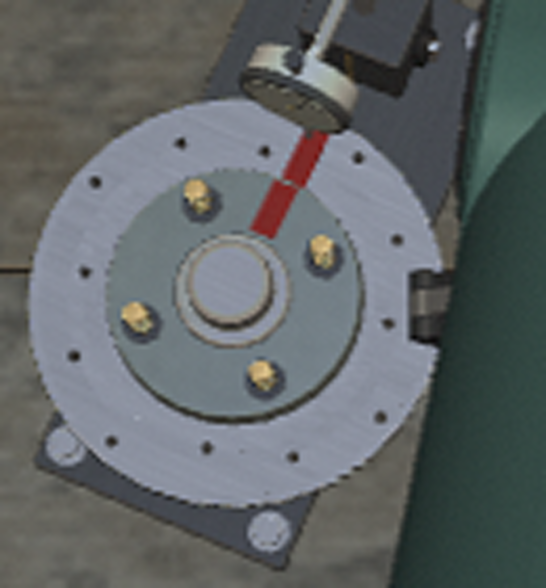

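```bash
python3 - <<'E'
from studs import *
r=vision.read_camera("side"); t=vision.read_camera("top")
for a in (-21,-22.5,-24):
    u=np.array([np.cos(np.radians(a)),np.sin(np.radians(a))])
    P=[np.r_[C+u*96,60],np.r_[C+u*96,100],np.r_[C+u*96,135],np.r_[C+u*172,65],np.r_[C+u*50,75]]
    p=proj(r,P); q=proj(t,[np.r_[C+u*96,180],np.r_[C+u*106,135],np.r_[C+u*86,135]])
    print(a,"side crop plunger60/100/dial/colfoot/hatmark",((p-[220,210])*7+3).round(0).tolist(),"top crop",((q-[220,150])*4.2+1.6).round(0).tolist())
print("cap/axis side",((proj(r,np.r_[C,100])-[220,210])*7+3).round(),"studs side",[((proj(r,np.r_[C+50*np.array([np.cos(np.radians(x)),np.sin(np.radians(x))]),104])-[220,210])*7+3).round().tolist()[0] for x in (22,112,202,292)])
print("cap top",((proj(t,np.r_[C,100])-[220,150])*4.2+1.6).round())
m=redmask(r["img"]);ks,l,st,ce=cv2.connectedComponentsWithStats(m)
for i in range(1,ks):
    if st[i,4]>4:print(st[i],onplane(r,ce[i],75)[0,:2]-C,((ce[i]-[220,210])*7+3).round())
E
```

```text
-21 side crop plunger60/100/dial/colfoot/hatmark [[223.0, 277.0], [216.0, 163.0], [209.0, 60.0], [92.0, 186.0], [305.0, 284.0]] top crop [[291.0, 59.0], [305.0, 73.0], [290.0, 109.0]]
-22.5 side crop plunger60/100/dial/colfoot/hatmark [[230.0, 275.0], [222.0, 161.0], [215.0, 58.0], [103.0, 182.0], [309.0, 283.0]] top crop [[296.0, 61.0], [310.0, 75.0], [294.0, 111.0]]
-24 side crop plunger60/100/dial/colfoot/hatmark [[237.0, 273.0], [229.0, 159.0], [222.0, 56.0], [115.0, 178.0], [313.0, 282.0]] top crop [[301.0, 63.0], [316.0, 77.0], [298.0, 113.0]]
cap/axis side [[399. 266.]] studs side [[233.0, 247.0], [367.0, 332.0], [567.0, 261.0], [428.0, 181.0]]
cap top [[231. 284.]]
[260 247   6   6  22] [ 49.56509548 -21.26989659] [304. 278.]
```

```bash
python3 - <<'E'
from studs import *
t=vision.read_camera("top"); img=t["img"]
r=vision.read_camera("top")
# stud tops: yellow, loose threshold, near predicted pixels
h=cv2.cvtColor(img,cv2.COLOR_BGR2HSV); m=((h[...,0]>10)&(h[...,0]<32)&(h[...,1]>90)&(h[...,2]>120)).astype(np.uint8)
m[:165]=0;m[260:]=0;m[:,:225]=0;m[:,330:]=0
ks,l,st,ce=cv2.connectedComponentsWithStats(m)
P=[]
for i in range(1,ks):
    if st[i,4]>5: p=onplane(t,ce[i],100)[0,:2]; P.append(p); print(st[i],p.round(1))
P=np.array(P)
if len(P)==4:
    c=P.mean(0); a=np.degrees(np.arctan2(*(P-c).T[::-1])); print(c,a, ((a-45+45)%90-45), "mean mod90",(((a-45)%90+45)%90-45))
E
```

```text
[264 193   5   5  17] [644.2  31.3]
[294 206   5   7  21] [613.9 -32.9]
[250 222   5   5  19] [579.1  59.6]
[280 236   5   6  23] [549.3  -4.7]
[596.63944092  13.31802203] [  20.67210264  -69.49486364  110.76035243 -159.09939562] [-24.32789736 -24.49486364 -24.23964757 -24.09939562] mean mod90 [-24.32789736 -24.49486364 -24.23964757 -24.09939562]
```

>>> play_rows(plan=[{"dp": [0.04,-0.4,0.0],"spin": 0},{"dp": [0.04,-0.8,0.0],"spin": 0},{"dp": [0.04,-0.98,0.0],"spin": 0}])

```text
t: 10.7
ee_pos: [532.1, 7.3, 269.2]
ee_rot: [-0.001, 1.0, 0.006, -0.0]
ft_force: [-0.2, -0.5, 0.9]
gripper_width: 0.1
```

>>> play_rows(plan=[{"dp": [0,-0.24,0.34],"spin": 0.188},{"dp": [0,-0.24,0.34],"spin": 0.188},{"dp": [0,-0.24,0.34],"spin": 0.188},{"dp": [0,-0.24,0.34],"spin": 0.188},{"dp": [0,-0.24,0.34],"spin": 0.188}])

```text
t: 11.32
ee_pos: [532.8, 37.7, 218.8]
ee_rot: [-0.0, 0.981, -0.193, 0.001]
ft_force: [-0.6, -0.1, 0.0]
gripper_width: 0.3
```

```bash
python3 - <<'E'
from studs import *
studang("pics/w10.png")
i=cv2.imread("pics/w10.png"); cv2.imwrite("pics/w10c.png",cv2.resize(i[0:150,220:420],None,fx=4,fy=4,interpolation=cv2.INTER_CUBIC))
E
```

```text
11.325 [532.77  37.71 218.83] [-0.6 -0.1  0. ]
red [314  15  17  49 667] [(60, np.float64(86.5), np.float64(-24.3)), (75, np.float64(82.2), np.float64(-24.2))]
red [312  66  18  41 648] [(60, np.float64(52.9), np.float64(-23.7)), (75, np.float64(50.3), np.float64(-23.7))]
```

View pics/w10.png

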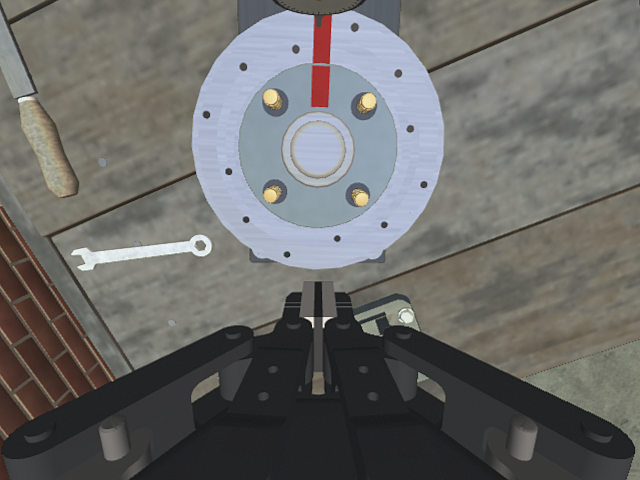

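View pics/w10c.png

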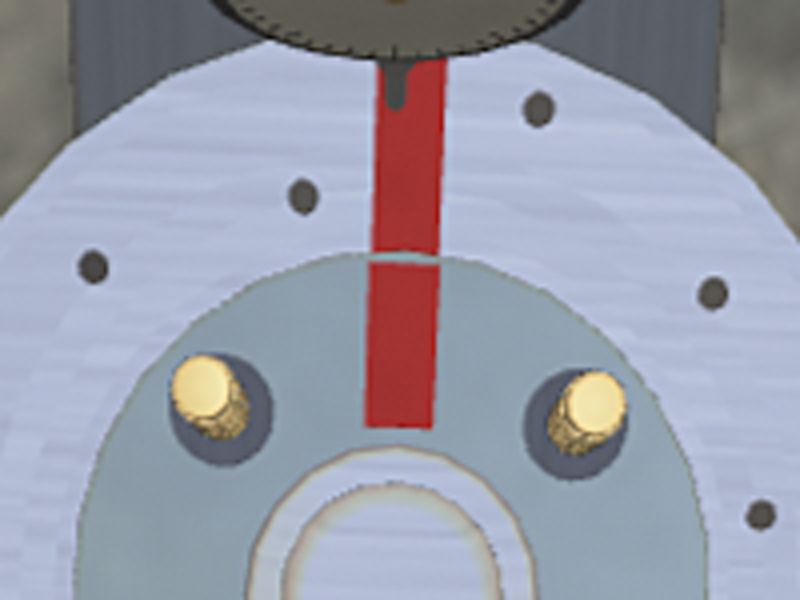

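>>> play_rows(plan=[{"dp": [-0.17,0,0.2],"spin": 0},{"dp": [-0.17,0,0.55],"spin": 0},{"dp": [-0.17,0,0.85],"spin": 0},{"dp": [-0.17,0,0.98],"spin": 0},{"dp": [-0.17,0,0.98],"spin": 0}])

```text
t: 12.0
ee_pos: [508.0, 47.4, 70.2]
ee_rot: [0.0, 0.981, -0.193, -0.001]
ft_force: [0.2, -0.1, 1.1]
gripper_width: -0.1
```

>>> play_rows(plan=[{"dp": [0,0,0.05],"spin": 0},{"dp": [0,0,0.05],"spin": 0},{"dp": [0,0,0.05],"spin": 0}])

```text
t: 12.38
ee_pos: [509.3, 47.9, 64.5]
ee_rot: [-0.0, 0.981, -0.193, 0.001]
ft_force: [-0.2, 0.4, -0.5]
gripper_width: -0.3
```

>>> play_rows(plan=[{"dp": [0,0,0.012],"spin": 0},{"dp": [0,0,0.024],"spin": 0},{"dp": [0,0,0.03],"spin": 0},{"dp": [0,0,0.03],"spin": 0}])

```text
t: 12.88
ee_pos: [509.0, 48.2, 60.1]
ee_rot: [-0.0, 0.981, -0.193, 0.0]
ft_force: [-1.1, -0.3, 9.2]
gripper_width: 0.1
```

>>> play_rows(plan=[{"dp": [0,0.006,0],"spin": -0.005},{"dp": [0,0.014,0],"spin": -0.011},{"dp": [0,0.018,0],"spin": -0.014},{"dp": [0,0.018,0],"spin": -0.014},{"dp": [0,0.018,0],"spin": -0.014}])

```text
t: 13.5
ee_pos: [507.9, 45.6, 60.1]
ee_rot: [-0.0, 0.984, -0.178, 0.0]
ft_force: [-1.2, 0.6, 9.3]
gripper_width: 0.4
```

>>> play_rows(plan=[{"dp": [0,0,0],"spin": 0},{"dp": [0,0,-0.02],"spin": 0},{"dp": [0,0,-0.2],"spin": 0},{"dp": [0,0,-0.5],"spin": 0},{"dp": [0,0,-0.8],"spin": 0}])

```text
t: 14.12
ee_pos: [507.2, 45.2, 180.1]
ee_rot: [0.0, 0.984, -0.178, -0.001]
ft_force: [0.9, 0.2, -0.3]
gripper_width: -0.2
```

>>> play_rows(plan=[{"dp": [0.17,0,-0.27],"spin": 0.014},{"dp": [0.17,0,-0.27],"spin": 0.014},{"dp": [0.17,0,-0.27],"spin": 0.014},{"dp": [0.17,0,-0.27],"spin": 0.014}])

```text
t: 14.62
ee_pos: [529.8, 36.5, 218.2]
ee_rot: [0.001, 0.981, -0.193, -0.002]
ft_force: [0.6, -0.3, 0.1]
gripper_width: 0.3
```

```bash
python3 - <<'E'
from studs import *
studang("pics/w11.png")
i=cv2.imread("pics/w11.png"); cv2.imwrite("pics/w11c.png",cv2.resize(i[0:150,220:420],None,fx=4,fy=4,interpolation=cv2.INTER_CUBIC))
E
```

```text
14.625 [529.78  36.48 218.19] [ 0.6 -0.3  0.1]
red [308   9  16  50 676] [(60, np.float64(86.3), np.float64(-22.5)), (75, np.float64(81.9), np.float64(-22.5))]
red [307  62  17  40 671] [(60, np.float64(53.3), np.float64(-22.0)), (75, np.float64(50.5), np.float64(-22.0))]
```

View pics/w11c.png

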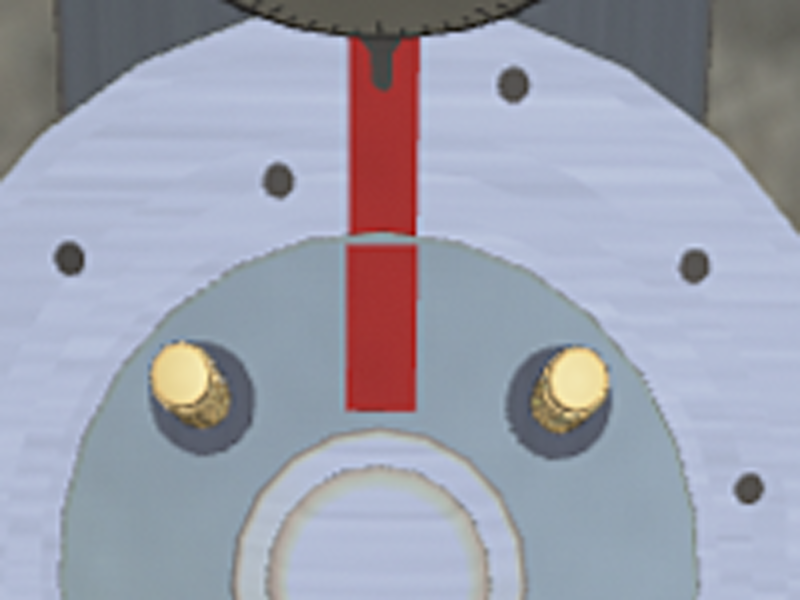

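The plunger foot is at x≈382 in the crop and the stripe runs from about 349 to 419, so its centre is at 384. That puts the mark about 0.4 mm off. I'll move the hand clear and check that the disc is still.

>>> play_rows(plan=[{"dp": [-0.2,0,-0.3],"spin": 0},{"dp": [-0.2,0,-0.3],"spin": 0},{"dp": [-0.2,0,-0.3],"spin": 0},{"dp": [-0.2,0,-0.3],"spin": 0}])

```text
t: 15.18
ee_pos: [503.5, 47.4, 263.5]
ee_rot: [0.0, 0.981, -0.193, -0.001]
ft_force: [-0.5, -0.1, -0.8]
gripper_width: -0.4
```

```bash
python3 - <<'E'
from studs import *
from bench import job
r=vision.read_camera("side"); a=r["img"]
for k in range(10): r=vision.read_camera("side")
print("side diff max over disc",cv2.absdiff(a,r["img"])[230:310,210:340].max())
studang("pics/w12.png")
print(job.close_job())
E
```

```text
side diff max over disc 4
15.725 [503.86  47.75 264.75] [0.4 0.7 0.6]
red [310   0  14  38 486] [(60, np.float64(85.9), np.float64(-22.3)), (75, np.float64(80.9), np.float64(-22.4))]
red [310  41  14  36 504] [(60, np.float64(54.0), np.float64(-22.3)), (75, np.float64(50.3), np.float64(-22.4))]
the job is handed in; nothing more can be done
None
```

The disc is standing still with the red mark under the gauge plunger, and I handed the job in at about 15.8 s.

- **Flick and coast:** I flicked the disc counter-clockwise by dragging a closed fingertip across its face. It then coasted untouched at about 2.5 rad/s, past one full turn to roughly 440°.
- **Braking and correction:** A fingertip pressing with about 10 N stopped the disc 22° short of the gauge, so I carried it round under the finger. The first check in the wrist view showed the mark about 2.8 mm off. I pressed again and moved it a further 1.7°.
- **Last checks:** The wrist view before the hand moved clear put the mark's centre about 0.4 mm from the plunger foot. Side pictures taken over 0.5 s showed the disc still, and the hand was about 200 mm above the disc with no contact force.
- **Disagreement between checks:** Angles from the top and wrist cameras differed by 1 to 1.5°, so I relied on the direct wrist view of the plunger on the stripe.
- **Rest of the scene:** I didn't touch the gauge, dish, spanner, oil can or sanding block, but I made no separate final check of where they were.

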